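# Slide a vial carrier round the reader's bend and shut the gate

### The arm

A 6-joint arm with a two-finger parallel gripper is mounted at the origin on the work surface. World frame = base frame: x ahead of the robot, y to its left, z up, the work surface at z = 0. Lengths are in mm, angles in rad, forces in N, time in s.
With the tool pointing down it reaches from about 275 to 1000 mm from the base axis. Payload 8.4 kg.
Tool frame: the origin (TCP) lies at the very end of the fingers, on their centre line; the grasp point (between the pads) lies 19 mm behind it (r.pinch_z is the distance from the TCP to the grasp point, in mm); z points along the fingers, y is the direction in which the jaws open and shut (so a half turn about z gives the same grasp; the last joint's range is limited). The gripper opens to 85 mm and grips with 20 to 120 N. Pads are 22 mm wide; open, the fingers measure 114 mm over their backs; the gripper's body (76 mm by 85 mm) begins 54 mm behind the grasp point. The pads swing forward as they close: fully open they stand 13 mm farther back than shut.
Start: joints at [1.236, 0.353, 1.633, -0, 1.155, -0.002], TCP at [204.18, 590.71, 231.281] pointing down, gripper open.
Joint ranges: [-2.63, 2.63], [-0.92, 2.1], [0.06, 2.66], [-1.3, 4.44], [0, 2.69], [-3.02, 3.02]. Speed limits (rad/s): [2.22, 2.22, 2.79, 3.14, 3.14, 3.14].

### API

Orientations are given as [roll, pitch, yaw] about the fixed x, y, z axes, in that order (R = Rz(yaw) Ry(pitch) Rx(roll)).
In Python, from rig import r, optics gives the robot as it stands.
- The arm moves only by the shell command python3 -m creep 'ROWS' [FORCE]. ROWS is JSON, a list of rows, each an object with "dp": the shift along the tool's x, y, z in mm, a list of three; "angular": the turn, a rotation vector about the tool's x, y, z in rad, a list of three; "fingers": the finger opening in mm, from 0 to 85.4. In form: [{"dp": [dx, dy, dz], "angular": [wx, wy, wz], "fingers": fingers}, ...]. A call has 1 to 5 rows; each row is the pose to reach, as a shift and turn from the pose commanded when the call began, along the tool's axes at that moment; what a row does not reach only later rows make up. A row lasts 1/12 s, in which the tool goes at most 41.7 mm and 7.16 degrees, less where a joint would pass 70% of its speed; a pose out of reach is approached as far as the arm can. A call with a gripper value outside its range is refused whole. The fingers move at their own pace and stop on an object; FORCE is the grip in N (left out, the last holds). Time passes only in rows, so rows that repeat a pose let the fingers close. It gives the time, the measured TCP pose, the force and the opening at its end, in the units of the state.
- r.sense(): the state, without advancing time (a new reading comes with each control period).
- optics.grab_frame(name): name is "scene" or "side" or "wrist"; returns the picture (384x512x3 uint8, blue, green, red); there is no depth.
- optics.camera_params(name): a dict with "fx", "fy", "cx", "cy" (pixels), "eye" and "rotation" of the camera in the world; the wrist camera has in their place "T_tool_cam" (4x4, takes a point from camera to tool coordinates, whose origin is the TCP and whose axes are the flange's). Camera axes: x right, y up, looking along -z (the intrinsics and any distortion apply to the point x, -y, -z); pixel columns grow to the right and rows downward; lengths in mm; the calibration is good to about 2 mm. A picture is of the moment at which its call begins: read the wrist's pose just before it. camera_params takes no time and is no camera call.
- r.sign_off(): hands the job in, once; it reports no verdict.
The state is a dict: "clock": time; "qpos": joint angles; "qvel": joint speeds; "joint_efforts": joint torques, N m; "eef_pos": TCP position; "tcp_rot": TCP orientation; "contact_force": force on the tool from outside, world axes, zero at the start; "wrist_torque": the same for the moment, N m; "opening": opening from 0.0 (shut) to 1.0 (fully open).
Only numpy, scipy, OpenCV 4.12 (cv2) and the standard library are available. Lean on these libraries where they do the work, as an engineer would, in place of code of your own. Each camera call takes 0.05 s, during which the arm holds its last target.

### The job

Push the carrier with the three capped vials off the loading deck into the guide lane and round its bend until it is fully home against the end stop at the reader, pushing gently and keeping it flat on the deck the whole way. Then swing the gate fully shut across the lane behind it, and leave everything else where it stands.

Things in the scene. Friction and masses are not known exactly. Their poses are not given: they have to be found in the camera images.
- track: Fixed feeder, may stand turned about the vertical: grey deck, top 6 mm above the table, spanning x -180 to 130, y -155 to 195 mm in its frame (origin on the table). An L-shaped lane 50 mm wide runs between steel rails 8 mm thick, tops 20 mm above the table: along +x on y = -100 from x = -35 to 0 mm, then a left bend of 90 degrees, then along +y on x = 80 mm to the end stop (face at y = 135 mm).
- carrier: To be pushed: white block 72 (own x) x 40 x 34 mm high, upright corners rounded 8 mm, three vials fixed on top (caps to 54 mm). Origin: centre of its underside. 0.19 to 0.35 kg. Starts on the deck before the funnel, up to 0.3 rad askew to the lane; both ends alike. 5 mm play each side in the lane; must turn as it rounds the bend. More than 40 N is forcing it.
- lane_mouth (a point): Point on the deck, on the lane's centre line, where the straight rails begin (track frame -35, -100 mm). Before it, towards -x, each rail flares outwards by 24 mm over 37 mm as a funnel. Axes as the track's.
- bend_mid (a point): Point on the deck on the lane's centre line half way round the bend (track frame 57, -77 mm). The bend's centre line has a radius of 80 mm about the point 0, -20 mm of the track. Axes as the track's.
- home (a point): Where the carrier's origin is when fully home, its end against the stop (track frame 80, 99 mm, on the deck). Axes as the track's: the last straight, and the carrier's length, run along y, the stop towards +y. Behind the stop stands a white reader head 70 mm tall; left of it (track x -40 to 30, y 140 to 180 mm) a housing 46 mm tall.
- gate (a joint): Gate angle, rad. 0: the arm points along the track's -y, beside the lane; positive is anticlockwise from above; 1.57 (stop): along the track's +x, shut across the lane, 6 mm behind a carrier that is home. Range -0.6 to 1.57, starts -0.5 to 0.1, friction 0.03 N m: it stays where left.
- gate_pivot (a point): On the gate's upright pivot axis, 40 mm above the table, inside the lane's corner (track frame 35, 53 mm); axes as the track's. The gate is a flat aluminium arm, 8 mm wide, 80 mm long, 26 to 40 mm above the table, passing over the rails.
- gate_tip (a point): Top of an upright pin, 12 mm across, at the gate arm's tip, 76 mm from the pivot and 50 mm above the table; moves with the gate.
- spare: Bystander: empty block like the carrier but without vials, lying on the table at the right.
- vial: Bystander: small capped vial, 28 mm across, 52 mm tall, standing on the deck inside the lane's corner; origin at its underside.
- jar: Bystander: small amber jar, 44 mm across, 50 mm tall, standing on the deck; origin at its underside.
- beaker: Bystander: glass beaker 68 mm across, 85 mm tall, on the table at the left.
- dish: Bystander: closed clear dish, 90 mm across, 16 mm high, on the table at the right.
- marker: Bystander: black pen 12 mm thick, about 140 mm long, lying on the table at the right.
- timer: Bystander: flat grey timer 60 x 60 x 22 mm on the table at the left.
Mind the look-alikes: they are no part of the job. What is shaped like the carrier but green is not meant.

How it is judged (in metres and radians):
On the way, in this order (a step that is already met when the one before it is completed fails the run):
1. the carrier is in the bend, between the rails (horizontal distance between carrier and bend_mid below 0.03 m and value of joint gate below 0.7 rad), for 0.05 s.
2. the carrier is fully home against the stop, the gate still open (y of carrier in the frame of home above -0.005 m and horizontal distance between carrier and home below 0.012 m and value of joint gate below 0.9 rad), for 0.2 s.
3. the gate is fully shut behind it (value of joint gate above 1.47 rad), for 0.2 s.
At the end, for the whole second after the job is handed in: The carrier stands flat and at rest in the lane with its end within 5 mm of the stop, and the gate is within 0.1 rad of fully shut (1.57) behind it (y of carrier in the frame of home above -0.005 m and horizontal distance between carrier and home below 0.012 m and z of carrier in the frame of home below 0.004 m and angle between carrier's own z axis and vertical below 0.06 rad and linear speed of carrier below 0.01 m/s and value of joint gate above 1.47 rad); the robot touches nothing.
It fails at once if the carrier is lifted off the deck (10 mm or more) (height (world z) of carrier above 0.016 m).
It fails at once if the carrier is tipped by more than 0.25 rad (angle between carrier's own z axis and vertical above 0.25 rad).
It fails at once if the carrier is forced with more than 40 N (contact force between any of the fingers, the arm and carrier above 40 N).
It fails at once if a bystander is moved by more than 25 mm (distance of any of spare, vial, jar, beaker, dish, marker, timer from where it was at the start of the episode above 0.025 m).
It also fails if it takes over 72 s, if anything falls off the work surface, if the arm or the gripper's body presses on something with over 40 N, if the wrist force passes 120 N, or if a joint passes its speed limit or range.

## Working session

There is one attempt and no reset: what is moved stays moved. The work goes in short steps, Python scripts to look and compute and a shell command to move; the robot and the scene stay as the last step left them, time stands still between calls to the robot, and variables do not carry over. Pictures are saved under pics/ and viewed, and the job is handed in when it is done.

```bash
ls; mkdir -p pics; python3 - <<'E'
from rig import r, optics
import cv2
print(r.sense())
for n in ("scene","side","wrist"):
    im=optics.grab_frame(n); cv2.imwrite(f"pics/{n}0.png",im); p=optics.camera_params(n); print(n,p)
E
```

```text
pics
{'clock': 0.0, 'qpos': array([ 1.23561069e+00,  3.53664902e-01,  1.63414924e+00,  9.86153898e-06,
        1.15520961e+00, -2.42031972e-03]), 'qvel': array([-6.71234725e-04,  1.01530161e-03, -1.11528933e-03,  7.57972607e-04,
        7.33869511e-04,  3.30593884e-05]), 'joint_efforts': array([ 3.07436072e-03, -6.05255270e+01, -3.42067516e+01,  2.77393847e-04,
        9.36707453e-03, -3.12384077e-05]), 'eef_pos': array([204.00922934, 590.2487101 , 230.54476141]), 'tcp_rot': array([-3.14016158e+00, -1.24801041e-05,  2.80882334e+00]), 'contact_force': array([-0.20987085,  0.45798753,  0.20799119]), 'wrist_torque': array([0.02055414, 0.03274142, 0.08248641]), 'opening': 0.9983503736687328}
scene {'fx': 372.0151427541581, 'fy': 372.0151427541581, 'cx': 251.91861174789096, 'cy': 191.06719936913785, 'eye': array([1147.29549825,  324.39173098,  988.14651304]), 'rotation': array([0.65292237, 0.01672904, 2.05260997])}
side {'fx': 373.534400962513, 'fy': 373.534400962513, 'cx': 256.2637085593893, 'cy': 186.96176129329714, 'eye': array([  454.45586791, -1068.20450546,   733.39193236]), 'rotation': array([ 1.0104541 ,  0.01859982, -0.06672414])}
wrist {'fx': 270.2959595589744, 'fy': 270.2959595589744, 'cx': 254.9129785431775, 'cy': 188.919370588852, 'T_tool_cam': array([[-5.74428665e-05,  9.60359597e-01,  2.78764133e-01,
         6.99262055e+01],
       [ 9.99999839e-01,  2.12351438e-04, -5.25501192e-04,
        -1.48343001e-01],
       [-5.63866077e-04,  2.78764058e-01, -9.60359455e-01,
        -1.42295514e+02],
       [ 0.00000000e+00,  0.00000000e+00,  0.00000000e+00,
         1.00000000e+00]])}
```

View pics/scene0.png

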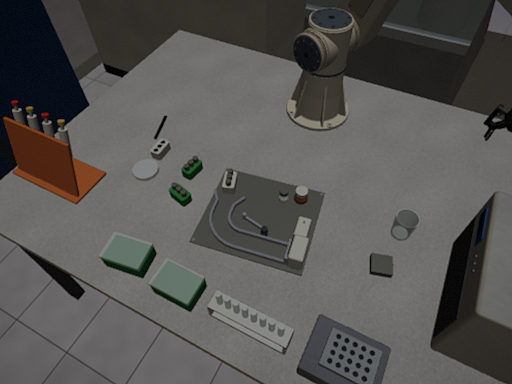

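View pics/side0.png

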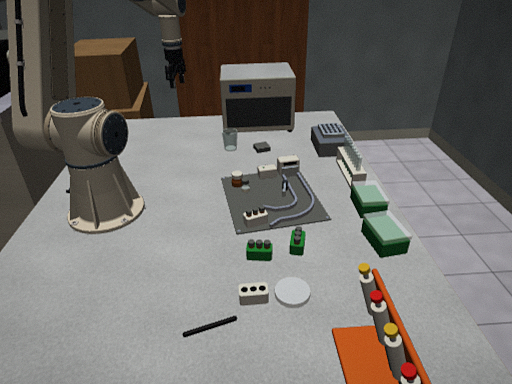

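View pics/wrist0.png

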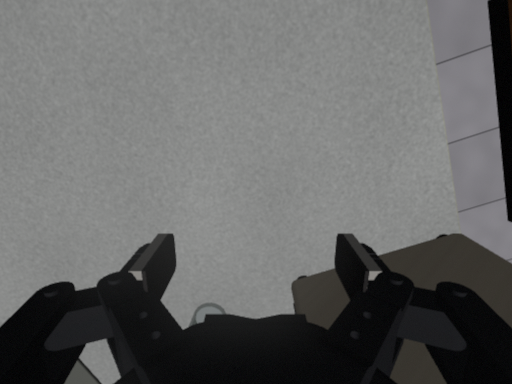

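The carrier candidates in scene view are:
- The white block with capped vials on the deck at (230,180). This one matches.
- The white empty spare at (160,148).
- The green look-alikes at (192,166) and (180,192).

I'll check with a close crop.

```bash
cat > h.py <<'E'
import numpy as np
from scipy.spatial.transform import Rotation as R
from rig import r, optics
import cv2
def cam(n,s=None):
    p=optics.camera_params(n); K=np.array([[p['fx'],0,p['cx']],[0,p['fy'],p['cy']],[0,0,1.]])
    if n=='wrist':
        T=np.eye(4); T[:3,:3]=R.from_euler('xyz',s['tcp_rot']).as_matrix(); T[:3,3]=s['eef_pos']
        T=T@np.array(p['T_tool_cam'])
        return K,T[:3,:3],T[:3,3]
    return K,R.from_euler('xyz',p['rotation']).as_matrix(),np.array(p['eye'])
def proj(c,P):
    K,Rm,e=c; q=(np.atleast_2d(P)-e)@Rm; q=q*[1,-1,-1]; u=q@K.T
    return u[:,:2]/u[:,2:]
def ray(c,uv,z):
    K,Rm,e=c; uv=np.atleast_2d(uv).astype(float)
    d=np.c_[uv,np.ones(len(uv))]@np.linalg.inv(K).T*[1,-1,-1]@Rm.T
    return e+d*((z-e[2])/d[:,2])[:,None]
def crop(im,x0,y0,x1,y1,k,fn):
    cv2.imwrite(fn,cv2.resize(im[y0:y1,x0:x1],None,fx=k,fy=k,interpolation=cv2.INTER_CUBIC))
E
python3 - <<'E'
from h import *
im=cv2.imread('pics/scene0.png'); crop(im,185,160,335,275,5,'pics/s_crop.png')
im=cv2.imread('pics/side0.png'); crop(im,215,145,335,235,6,'pics/d_crop.png')
E
```

```text
(no output)
```

View pics/s_crop.png

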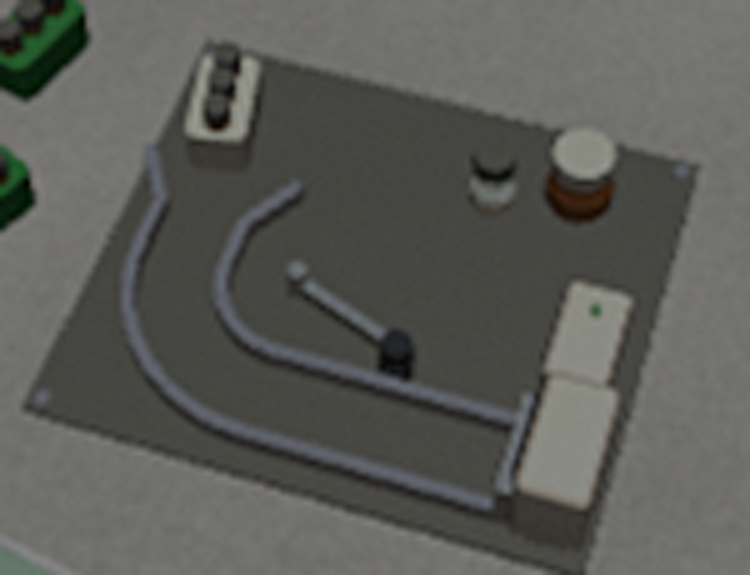

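View pics/d_crop.png

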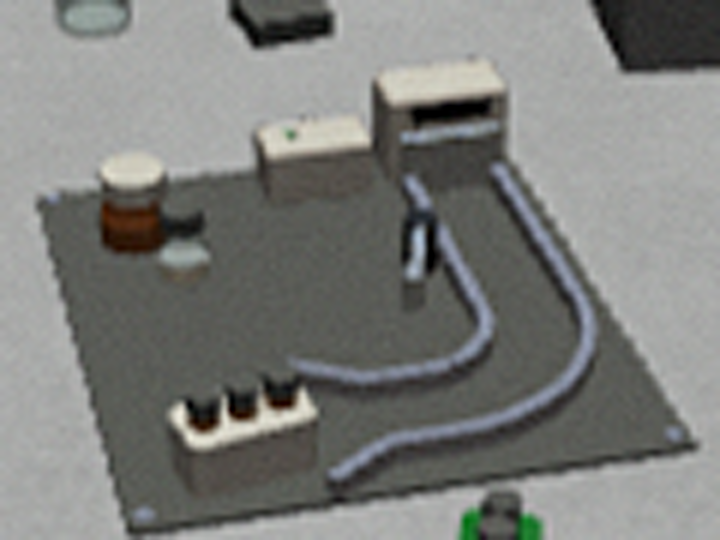

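The carrier is confirmed: a white block with three dark-capped vials at scene px (230,180), before the funnel. Next I'll fit the track pose from the deck corners in both views.

```bash
cat > fit.py <<'E'
from h import *
from scipy.optimize import least_squares
c1,c2=cam('scene'),cam('side')
cr=np.array([[-180,-155,6],[130,-155,6],[130,195,6],[-180,195,6]],float)
a=np.array([[208,42],[25,407],[585,575],[698,163]])/5+[185,160]
b=np.array([[130,533],[697,445],[507,150],[40,203]])/6+[215,145]
print('scene rays',ray(c1,a,6).round(1)); print('side rays',ray(c2,b,6).round(1))
def W(p,P): 
    P=np.asarray(P,float); c,s=np.cos(p[2]),np.sin(p[2])
    return np.c_[p[0]+c*P[:,0]-s*P[:,1],p[1]+s*P[:,0]+c*P[:,1],P[:,2]]
def f(p): 
    return np.r_[(proj(c1,W(p,cr))-a).ravel(),(proj(c2,W(p,cr))-b)[[0,1,3]].ravel()]
s=least_squares(f,[500,0,0],loss='soft_l1'); print(s.x,f(s.x).round(1))
E
python3 fit.py
```

```text
scene rays [[ 440.8 -163.4    6. ]
 [ 743.5 -116.5    6. ]
 [ 689.9  226.5    6. ]
 [ 386.4  178.7    6. ]]
side rays [[ 440.6 -173.7    6. ]
 [ 744.2 -127.     6. ]
 [ 696.   198.5    6. ]
 [ 390.9  160.5    6. ]]
[5.93398858e+02 1.36074108e+01 1.55894563e-01] [-0.8 -0.6 -1.2  0.3 -0.3  0.5  0.  -0.3 -0.4 -1.3 -0.1 -1.5 -1.4 -2.3]
```

```bash
cat > go.py <<'E'
# usage: go.py x y z yaw : print dp & turn to reach target (tool down), in the tool axes now
import sys; from h import *
s=r.sense(); t=np.array([float(v) for v in sys.argv[1:4]]); yaw=float(sys.argv[4])
Rt=R.from_euler('xyz',s['tcp_rot']); G=R.from_euler('xyz',[np.pi,0,yaw])
print('t',round(s['clock'],2),'pos',s['eef_pos'].round(1),'rot',s['tcp_rot'].round(3),'F',s['contact_force'].round(1),'q6',s['qpos'][5].round(2))
print('dp',Rt.inv().apply(t-s['eef_pos']).round(1),'w',(Rt.inv()*G).as_rotvec().round(3))
E
python3 go.py 560 10 330 0.156
python3 -m creep '[{"dp":[-40,-32,-10],"angular":[0,0,0.125],"fingers":0},{"dp":[-75,-62,-20],"angular":[0,0,0.25],"fingers":0},{"dp":[-110,-92,-30],"angular":[0,0,0.37],"fingers":0},{"dp":[-140,-120,-40],"angular":[0,0,0.49],"fingers":0},{"dp":[-160,-132,-50],"angular":[0,0,0.6],"fingers":0}]' 20; python3 go.py 560 10 330 0.156
```

```text
t 0.15 pos [204.  590.4 230.7] rot [-3.14  -0.     2.809] F [-0.3 -0.5 -0.1] q6 -0.0
dp [-526.  -432.4  -98.8] w [-0.000e+00  1.000e-03  2.653e+00]
clock: 0.57
eef_pos: [309.1, 415.4, 279.0]
tcp_rot: [-3.14, 0.001, 2.203]
contact_force: [1.1, -0.1, 1.3]
opening: 0.301
t 0.57 pos [309.1 415.4 279. ] rot [-3.140e+00  1.000e-03  2.203e+00] F [ 1.1 -0.1  1.3] q6 0.3
dp [-475.3  -37.4  -50.6] w [-1.000e-03  3.000e-03  2.047e+00]
```

```bash
python3 -m creep '[{"dp":[-40,-4,-10],"angular":[0,0,0.125],"fingers":0},{"dp":[-80,-7,-20],"angular":[0,0,0.25],"fingers":0},{"dp":[-120,-10,-30],"angular":[0,0,0.37],"fingers":0},{"dp":[-160,-13,-40],"angular":[0,0,0.49],"fingers":0},{"dp":[-200,-16,-50],"angular":[0,0,0.6],"fingers":0}]'; python3 go.py 560 10 330 0.156
```

```text
clock: 0.98
eef_pos: [416.1, 245.8, 330.1]
tcp_rot: [3.141, -0.0, 1.603]
contact_force: [0.9, -0.0, 0.6]
opening: 0.0
t 0.98 pos [416.1 245.8 330.1] rot [ 3.141 -0.     1.603] F [ 0.9 -0.   0.6] q6 0.5
dp [-2.403e+02  1.362e+02  1.000e-01] w [ 0.    -0.     1.447]
```

```bash
python3 -m creep '[{"dp":[-35,20,0],"angular":[0,0,0.12],"fingers":0},{"dp":[-70,40,0],"angular":[0,0,0.24],"fingers":0},{"dp":[-105,60,0],"angular":[0,0,0.36],"fingers":0},{"dp":[-140,80,0],"angular":[0,0,0.48],"fingers":0},{"dp":[-175,100,0],"angular":[0,0,0.6],"fingers":0}]'; python3 go.py 560 10 330 0.156
```

```text
clock: 1.4
eef_pos: [522.8, 74.6, 329.6]
tcp_rot: [-3.142, -0.0, 1.003]
contact_force: [0.4, 0.1, -0.3]
opening: -0.001
t 1.4 pos [522.8  74.6 329.6] rot [-3.142 -0.     1.003] F [ 0.4  0.1 -0.3] q6 0.71
dp [-34.5  66.2  -0.4] w [-0.    -0.     0.847]
```

```bash
python3 -m creep '[{"dp":[-10,18,0],"angular":[0,0,0.12],"fingers":0},{"dp":[-20,36,0],"angular":[0,0,0.24],"fingers":0},{"dp":[-30,54,0],"angular":[0,0,0.36],"fingers":0},{"dp":[-34,66,0],"angular":[0,0,0.48],"fingers":0},{"dp":[-34,66,0],"angular":[0,0,0.6],"fingers":0}]'; python3 -m creep '[{"dp":[0,0,0],"angular":[0,0,0.12],"fingers":0},{"dp":[0,0,0],"angular":[0,0,0.25],"fingers":0},{"dp":[0,0,0],"angular":[0,0,0.25],"fingers":0}]'; python3 - <<'E'
from h import *
import pickle
s=r.sense(); im=optics.grab_frame('wrist'); cv2.imwrite('pics/w1.png',im); pickle.dump(s,open('w1.pkl','wb')); print(s['clock'],s['eef_pos'],s['tcp_rot'],abs(s['qvel']).max())
E
```

```text
clock: 1.82
eef_pos: [561.0, 10.6, 329.1]
tcp_rot: [3.141, 0.0, 0.401]
contact_force: [-0.7, -0.7, 0.0]
opening: 0.0
clock: 2.07
eef_pos: [559.8, 12.5, 329.2]
tcp_rot: [-3.141, 0.001, 0.153]
contact_force: [0.1, -0.1, 0.4]
opening: -0.003
2.0667 [559.76548525  12.50694405 329.2011924 ] [-3.14149904e+00  7.26388819e-04  1.52665864e-01] 0.16861844676811416
```

View pics/w1.png

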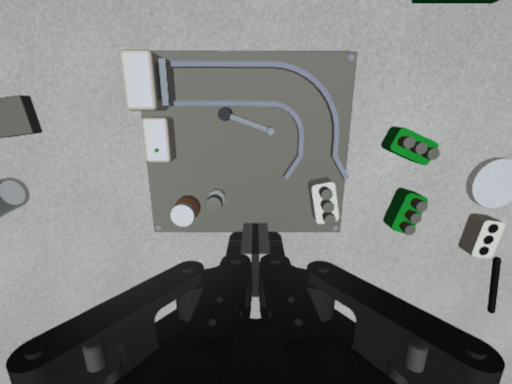

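The wrist view shows the whole deck: carrier at (325,202), gate pivot (225,114), gate tip (270,131), stop (163,82). I'll zoom in to refine.

```bash
python3 - <<'E'
from h import *
im=cv2.imread('pics/w1.png'); crop(im,110,35,370,240,3,'pics/w1a.png'); crop(im,265,140,365,240,6,'pics/w1b.png')
E
```

```text
(no output)
```

View pics/w1a.png

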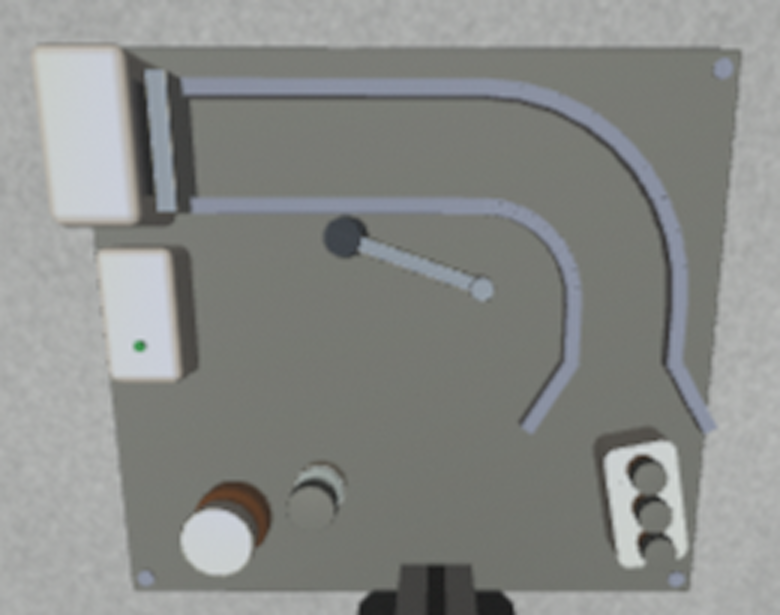

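View pics/w1b.png

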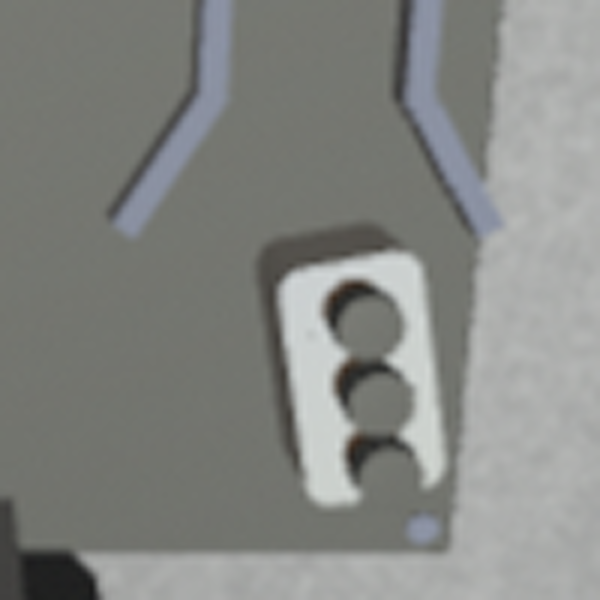

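```bash
cat > fit2.py <<'E'
from h import *
import pickle
from scipy.optimize import least_squares
s=pickle.load(open('w1.pkl','rb')); c=cam('wrist',s)
ca=lambda p:(np.array(p,float)+.5)/3-.5+[110,35]
cb=lambda p:(np.array(p,float)+.5)/6-.5+[265,140]
P=np.array([[-180,-155,6],[130,-155,6],[-180,195,6],[-35,-125,20],[-35,-75,20],[105,125,20],[47,125,20],[35,53,46]],float)
uv=np.r_[ca([[689,590],[741,50],[134,590]]),cb([[406,98],[230,95]]),ca([[183,95],[192,214],[345,236]])]
def W(p,P):
    P=np.asarray(P,float); a,b=np.cos(p[2]),np.sin(p[2])
    return np.c_[p[0]+a*P[:,0]-b*P[:,1],p[1]+b*P[:,0]+a*P[:,1],P[:,2]]
def f(p): return (proj(c,W(p,P))-uv)[:5].ravel()
q=least_squares(f,[593,14,.156]).x
print('track',q.round(4),'res',f(q).round(1)); print((proj(c,W(q,P))-uv)[5:].round(1))
inv=lambda X:np.c_[(X[:,:2]-q[:2])@np.array([[np.cos(q[2]),-np.sin(q[2])],[np.sin(q[2]),np.cos(q[2])]]),X[:,2]]
X=ray(c,cb([[275,272],[424,249],[450,488],[305,508]]),40)
T=inv(X);print('carrier corners world',X.round(1),'track',T.round(1),'size',np.linalg.norm(np.diff(T,axis=0),axis=1).round(1),'centre',T.mean(0),X.mean(0))
d=(T[0]+T[1]-T[2]-T[3]);print('yaw in track',np.arctan2(d[1],d[0]))
g=inv(ray(c,ca([[345,236],[482,290]]),50));print('gate pivot(z50),tip',g.round(1)); d=g[1]-[35,53,50];print('gate ang',np.arctan2(d[0],-d[1]),np.linalg.norm(d))
E
python3 fit2.py
```

```text
track [5.92648e+02 1.24341e+01 1.51800e-01] res [ 0.5  0.5  0.8 -1.6 -0.7  0.3 -0.1  0.4 -0.5  0.9]
[[ 6.  -0.7]
 [ 5.9 -0.9]
 [-1.6 -0.2]]
carrier corners world [[ 527.4  -85.7   40. ]
 [ 540.1 -124.8   40. ]
 [ 472.1 -148.7   40. ]
 [ 459.7 -108.9   40. ]] track [[ -79.3  -87.2   40. ]
 [ -72.7 -127.7   40. ]
 [-143.5 -141.1   40. ]
 [-149.7  -99.9   40. ]] size [41.1 72.  41.7] centre [-111.30768922 -113.95414905   40.        ] [ 499.84999213 -117.03977125   40.        ]
yaw in track 0.18283803045521593
gate pivot(z50),tip [[ 34.8  50.2  50. ]
 [  8.3 -18.8  50. ]]
gate ang -0.3555967531771825 76.60786542606515
```

```bash
cat > tgo.py <<'E'
# tgo.py X Y Z yaw (track frame)
import sys; from h import *
Q=np.array([592.65,12.43,.152])
a,b=np.cos(Q[2]),np.sin(Q[2]); M=np.array([[a,-b],[b,a]])
s=r.sense(); Rt=R.from_euler('xyz',s['tcp_rot'])
p=(s['eef_pos'][:2]-Q[:2])@M
print('t %.2f track pos %s z %.1f yaw %.3f F_track %s Fz %.1f tilt %s'%(s['clock'],p.round(1),s['eef_pos'][2],s['tcp_rot'][2]-Q[2],(s['contact_force'][:2]@M).round(1),s['contact_force'][2],(Rt.as_matrix()[:2,2]).round(3)))
if len(sys.argv)>4:
    X,Y,Z,w=map(float,sys.argv[1:5]); t=np.r_[Q[:2]+M@[X,Y],Z]
    print('dp',Rt.inv().apply(t-s['eef_pos']).round(1),'w',(Rt.inv()*R.from_euler('xyz',[np.pi,0,w+Q[2]])).as_rotvec().round(3))
E
python3 tgo.py -185 -127 100 0.183
```

```text
t 2.12 track pos [-32.4   5.2] z 329.3 yaw 0.008 F_track [-0.3  1.3] Fz 0.0 tilt [-0. -0.]
dp [-153.5  131.   229.4] w [-0.     0.    -0.175]
```

```bash
python3 -m creep '[{"dp":[-30,26,10],"angular":[0,0,-0.05],"fingers":0},{"dp":[-60,52,15],"angular":[0,0,-0.1],"fingers":0},{"dp":[-90,78,30],"angular":[0,0,-0.15],"fingers":0},{"dp":[-120,104,50],"angular":[0,0,-0.175],"fingers":0},{"dp":[-145,124,70],"angular":[0,0,-0.175],"fingers":0}]';  python3 tgo.py -185 -127 70 0.183
```

```text
clock: 2.53
eef_pos: [435.5, -133.9, 259.7]
tcp_rot: [3.14, -0.002, 0.341]
contact_force: [1.0, -0.9, -1.0]
opening: 0.002
t 2.53 track pos [-177.5 -120.8] z 259.7 yaw 0.189 F_track [ 0.9 -1.1] Fz -1.0 tilt [ 0.002 -0.001]
dp [ -8.8   4.4 189.7] w [ 0.002 -0.002  0.006]
```

```bash
python3 -m creep '[{"dp":[-9,4,40],"angular":[0,0,0],"fingers":0},{"dp":[-9,4,80],"angular":[0,0,0],"fingers":0},{"dp":[-9,4,120],"angular":[0,0,0],"fingers":0},{"dp":[-9,4,155],"angular":[0,0,0],"fingers":0},{"dp":[-9,4,190],"angular":[0,0,0],"fingers":0}]';  python3 -m creep '[{"dp":[0,0,20],"angular":[0,0,0],"fingers":0},{"dp":[0,0,35],"angular":[0,0,0],"fingers":0},{"dp":[0,0,45],"angular":[0,0,0],"fingers":0},{"dp":[0,0,45],"angular":[0,0,0],"fingers":0}]'; python3 tgo.py -175 -127 25 0.183; python3 - <<'E'
from h import *
im=optics.grab_frame('wrist'); cv2.imwrite('pics/w2.png',im)
E
```

```text
clock: 2.95
eef_pos: [428.9, -139.4, 68.2]
tcp_rot: [3.141, -0.001, 0.339]
contact_force: [0.8, -0.3, -0.6]
opening: 0.0
clock: 3.28
eef_pos: [428.1, -139.0, 23.0]
tcp_rot: [-3.14, 0.002, 0.337]
contact_force: [-0.5, -0.3, 0.6]
opening: -0.0
t 3.28 track pos [-185.5 -124.8] z 23.0 yaw 0.185 F_track [-0.5 -0.3] Fz 0.6 tilt [-0.003  0.001]
dp [10.   4.1 -2. ] w [-0.002  0.002  0.002]
```

View pics/w2.png

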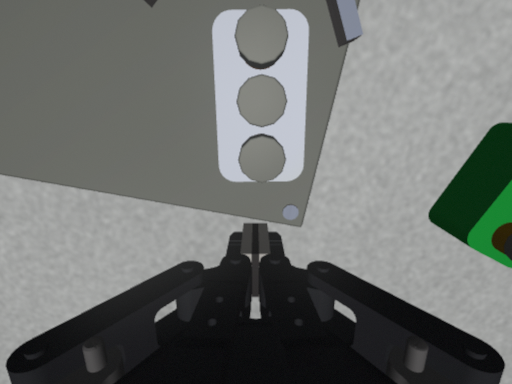

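```bash
python3 -m creep '[{"dp":[5,2,-1],"angular":[0,0,0],"fingers":0},{"dp":[10,3,-2],"angular":[0,0,0],"fingers":0},{"dp":[16,3,-2],"angular":[0,0,0],"fingers":0},{"dp":[21,3,-2],"angular":[0,0,0],"fingers":0},{"dp":[24,3,-2],"angular":[0,0,0],"fingers":0}]'; python3 -m creep '[{"dp":[3,0,0],"angular":[0,0,0],"fingers":0},{"dp":[6,0,0],"angular":[0,0,0],"fingers":0},{"dp":[9,0,0],"angular":[0,0,0],"fingers":0},{"dp":[12,0,0],"angular":[0,0,0],"fingers":0},{"dp":[15,0,0],"angular":[0,0,0],"fingers":0}]';python3 tgo.py; python3 - <<'E'
from h import *
im=optics.grab_frame('wrist'); cv2.imwrite('pics/w3.png',im)
E
```

```text
clock: 3.75
eef_pos: [454.4, -134.3, 27.3]
tcp_rot: [3.14, -0.002, 0.334]
contact_force: [-1.2, 0.7, -0.0]
opening: -0.001
clock: 4.17
eef_pos: [466.9, -129.3, 26.5]
tcp_rot: [-3.141, 0.001, 0.334]
contact_force: [-3.7, -0.9, 2.3]
opening: 0.001
t 4.17 track pos [-145.8 -121.1] z 26.5 yaw 0.182 F_track [-3.8 -0.3] Fz 2.3 tilt [-0.001  0.   ]
```

View pics/w3.png

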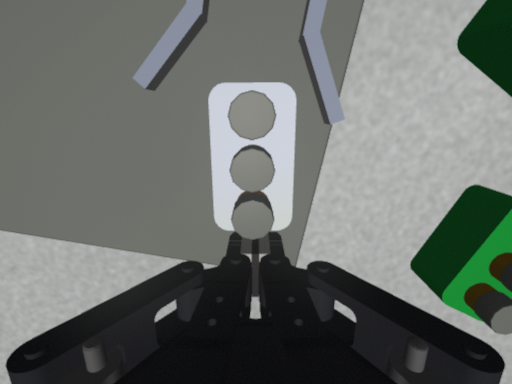

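```bash
cat > car.py <<'E'
# car.py u1 v1 u2 v2 u3 v3 u4 v4 : carrier top corners FL FR RR RL (front=away) -> track pose, using state now
import sys; from h import *
Q=np.array([592.65,12.43,.152]); a,b=np.cos(Q[2]),np.sin(Q[2]); M=np.array([[a,-b],[b,a]])
s=r.sense(); c=cam('wrist',s); uv=np.array(sys.argv[1:9],float).reshape(4,2)
T=(ray(c,uv,40)[:,:2]-Q[:2])@M; d=T[0]+T[1]-T[2]-T[3]
p=(s['eef_pos'][:2]-Q[:2])@M; y=s['tcp_rot'][2]-Q[2]; rel=T.mean(0)-p
print('size',np.linalg.norm(np.roll(T,-1,0)-T,axis=1).round(1),'centre',T.mean(0).round(1),'yaw',np.arctan2(d[1],d[0]).round(3),'in tool (fwd,left)',np.array([rel@[np.cos(y),np.sin(y)],rel@[-np.sin(y),np.cos(y)]]).round(1))
E
python3 car.py 208 82 297 82 293 231 213 231
```

```text
size [39.6 72.3 41.6 72.3] centre [ -98.4 -112.2] yaw 0.183 in tool (fwd,left) [47.4  0.5]
```

```bash
python3 tgo.py -112 -114 25 0.14; python3 -m creep '[{"dp":[7,0,0],"angular":[0,0,0.008],"fingers":0},{"dp":[14,0,0],"angular":[0,0,0.016],"fingers":0},{"dp":[21,-0.3,0],"angular":[0,0,0.024],"fingers":0},{"dp":[28,-0.6,0],"angular":[0,0,0.032],"fingers":0},{"dp":[34,-1,0],"angular":[0,0,0.04],"fingers":0}]'; python3 tgo.py -80 -105 25 0.06;python3 - <<'E'
from h import *
im=optics.grab_frame('wrist'); cv2.imwrite('pics/w4.png',im)
E
```

```text
t 4.22 track pos [-144.9 -121.2] z 26.6 yaw 0.182 F_track [ 0.2 -0.9] Fz -0.9 tilt [ 0.001 -0.   ]
dp [33.7 -1.1  1.6] w [ 0.    -0.     0.042]
clock: 4.63
eef_pos: [500.0, -117.0, 26.5]
tcp_rot: [3.141, -0.001, 0.293]
contact_force: [-0.2, -0.8, -0.4]
opening: 0.004
t 4.63 track pos [-111.2 -113.9] z 26.5 yaw 0.141 F_track [-0.3 -0.7] Fz -0.4 tilt [ 0.001 -0.   ]
dp [32.1 -4.5  1.6] w [ 0.    -0.001  0.081]
```

View pics/w4.png

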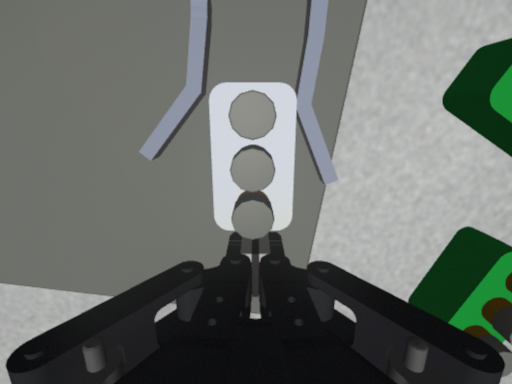

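The carrier (white top spanning (210,83) to (297,230)) is tracking the tool squarely and its nose is entering the funnel. I'll keep going.

```bash
python3 -m creep '[{"dp":[6,-0.6,0],"angular":[0,0,0.012],"fingers":0},{"dp":[13,-1.4,0],"angular":[0,0,0.03],"fingers":0},{"dp":[19,-2.2,0],"angular":[0,0,0.045],"fingers":0},{"dp":[26,-3.3,0],"angular":[0,0,0.06],"fingers":0},{"dp":[32,-4.5,0],"angular":[0,0,0.08],"fingers":0}]'; python3 tgo.py -50 -101 25 0;python3 - <<'E'
from h import *
im=optics.grab_frame('wrist'); cv2.imwrite('pics/w5.png',im)
E
```

```text
clock: 5.1
eef_pos: [528.8, -103.5, 26.5]
tcp_rot: [3.142, -0.0, 0.212]
contact_force: [-1.2, -0.0, -1.2]
opening: 0.005
t 5.10 track pos [ -80.6 -104.9] z 26.5 yaw 0.060 F_track [-1.2  0.2] Fz -1.2 tilt [0. 0.]
dp [30.8 -2.1  1.6] w [ 0.   -0.    0.06]
```

View pics/w5.png

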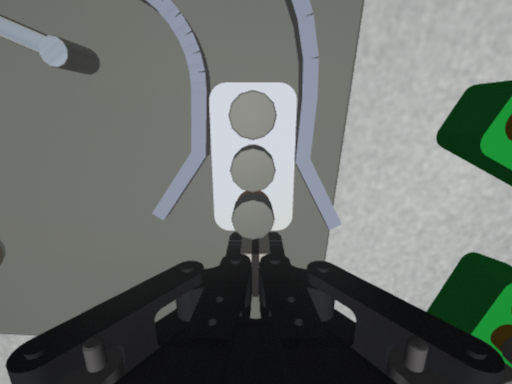

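```bash
cat > path.py <<'E'
# path.py c0 n step D : rows from current pose along the lane; c = arc position of the carrier centre (0 at x=0 of the track, y=-100)
import sys; from h import *
Q=np.array([592.65,12.43,.152]); a,b=np.cos(Q[2]),np.sin(Q[2]); M=np.array([[a,-b],[b,a]])
c0=float(sys.argv[1]); n=int(sys.argv[2]); st=float(sys.argv[3]); D=float(sys.argv[4]); H=18; B=40*np.pi
def cl(s):
    if s<0: return np.array([s,-100.])
    if s<B: return np.array([80*np.sin(s/80),-20-80*np.cos(s/80)])
    return np.array([80,-20+s-B])
s0=r.sense(); R0=R.from_euler('xyz',s0['tcp_rot'])
for i in range(1,n+1):
    s=c0+i*st; f,g=cl(s+H),cl(s-H); m=(f+g)/2; y=np.arctan2(*(f-g)[::-1]); t=m-D*np.array([np.cos(y),np.sin(y)])
    w=np.r_[Q[:2]+M@t,26.5]
    print(i,'ctr',m.round(1),'yaw',round(y,3),'dp',R0.inv().apply(w-s0['eef_pos']).round(1),'w',(R0.inv()*R.from_euler('xyz',[np.pi,0,y+Q[2]])).as_rotvec().round(3)[2])
E
python3 tgo.py; python3 path.py -33 5 6 47
```

```text
t 5.15 track pos [ -79.4 -104.9] z 26.7 yaw 0.059 F_track [ 0.4 -0.3] Fz 0.0 tilt [ 0.002 -0.   ]
1 ctr [ -27. -100.] yaw 0.0 dp [ 5.7 -4.5  0.2] w 0.059
2 ctr [ -21. -100.] yaw 0.0 dp [11.7 -4.2  0.2] w 0.059
3 ctr [ -15. -100.] yaw 0.002 dp [17.7 -3.8  0.2] w 0.057
4 ctr [ -9.  -99.7] yaw 0.014 dp [23.6 -3.1  0.2] w 0.045
5 ctr [ -3.  -99.3] yaw 0.039 dp [29.6 -2.   0.3] w 0.02
```

```bash
python3 -m creep '[{"dp":[6,-1,0],"angular":[0,0,0.02],"fingers":0},{"dp":[12,-2,0],"angular":[0,0,0.035],"fingers":0},{"dp":[18,-2.5,0],"angular":[0,0,0.04],"fingers":0},{"dp":[24,-2.5,0],"angular":[0,0,0.035],"fingers":0},{"dp":[30,-2,0],"angular":[0,0,0.02],"fingers":0}]'; python3 tgo.py; python3 - <<'E'
from h import *
im=optics.grab_frame('wrist'); cv2.imwrite('pics/w6.png',im)
E
python3 path.py -3 5 6 47
```

```text
clock: 5.57
eef_pos: [557.7, -95.3, 26.5]
tcp_rot: [3.142, -0.0, 0.195]
contact_force: [-0.1, -0.2, -0.1]
opening: 0.005
t 5.57 track pos [ -50.8 -101.2] z 26.5 yaw 0.043 F_track [-0.2 -0.2] Fz -0.1 tilt [ 0. -0.]
1 ctr [  2.9 -98.6] yaw 0.076 dp [5.4 1.  0.3] w -0.032
2 ctr [  8.7 -97.7] yaw 0.126 dp [11.4  2.7  0.3] w -0.082
3 ctr [ 14.5 -96.6] yaw 0.189 dp [17.6  4.8  0.3] w -0.144
4 ctr [ 20.2 -95.3] yaw 0.263 dp [24.   7.1  0.3] w -0.218
5 ctr [ 25.8 -93.6] yaw 0.337 dp [30.5  9.   0.3] w -0.293
```

View pics/w6.png

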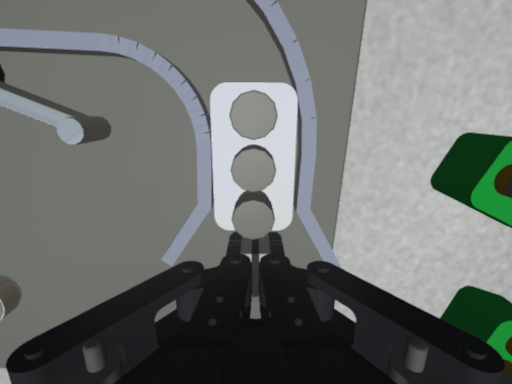

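```bash
python3 -m creep '[{"dp":[5.5,0.7,0],"angular":[0,0,-0.025],"fingers":0},{"dp":[11.5,2,0],"angular":[0,0,-0.07],"fingers":0},{"dp":[17.6,4,0],"angular":[0,0,-0.13],"fingers":0},{"dp":[23.5,6,0],"angular":[0,0,-0.19],"fingers":0},{"dp":[29,8,0],"angular":[0,0,-0.26],"fingers":0}]'; python3 tgo.py; python3 - <<'E'
from h import *
im=optics.grab_frame('wrist'); cv2.imwrite('pics/w7.png',im)
E
python3 path.py 27 5 6 47
```

```text
clock: 6.03
eef_pos: [587.4, -97.8, 26.5]
tcp_rot: [-3.141, 0.0, 0.458]
contact_force: [-1.3, -0.3, 0.9]
opening: -0.0
t 6.03 track pos [ -21.9 -108.2] z 26.5 yaw 0.306 F_track [-1.3 -0.1] Fz 0.9 tilt [-0. -0.]
1 ctr [ 31.3 -91.4] yaw 0.412 dp [7.9 4.3 0.2] w -0.101
2 ctr [ 36.5 -88.9] yaw 0.488 dp [14.2  6.9  0.2] w -0.176
3 ctr [ 41.6 -86. ] yaw 0.562 dp [20.6  9.1  0.2] w -0.251
4 ctr [ 46.4 -82.7] yaw 0.638 dp [27.3 10.9  0.2] w -0.326
5 ctr [ 51. -79.] yaw 0.712 dp [34.  12.1  0.3] w -0.401
```

View pics/w7.png

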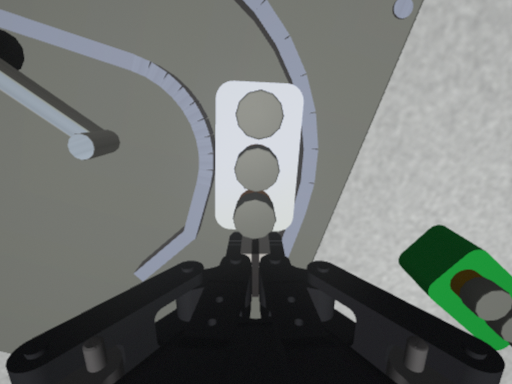

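```bash
python3 -m creep '[{"dp":[6,2.5,0],"angular":[0,0,-0.05],"fingers":0},{"dp":[12,5.2,0],"angular":[0,0,-0.12],"fingers":0},{"dp":[18.5,7.8,0],"angular":[0,0,-0.2],"fingers":0},{"dp":[25,9.8,0],"angular":[0,0,-0.275],"fingers":0},{"dp":[31,11.2,0],"angular":[0,0,-0.35],"fingers":0}]'; python3 tgo.py; python3 - <<'E'
from h import *
im=optics.grab_frame('wrist'); cv2.imwrite('pics/w8.png',im)
E
python3 path.py 55 5 6 47
```

```text
clock: 6.5
eef_pos: [620.0, -94.4, 26.5]
tcp_rot: [-3.142, 0.0, 0.807]
contact_force: [-0.6, -0.8, 0.2]
opening: -0.001
t 6.50 track pos [  10.8 -109.8] z 26.5 yaw 0.655 F_track [-0.7 -0.7] Fz 0.2 tilt [-0. -0.]
1 ctr [ 53.9 -76.4] yaw 0.762 dp [6.6 4.  0.2] w -0.102
2 ctr [ 57.9 -72.2] yaw 0.838 dp [12.9  6.7  0.2] w -0.177
3 ctr [ 61.7 -67.7] yaw 0.912 dp [19.4  8.9  0.2] w -0.252
4 ctr [ 65.1 -63. ] yaw 0.987 dp [26.  10.6  0.2] w -0.327
5 ctr [ 68.1 -58. ] yaw 1.062 dp [32.7 11.8  0.2] w -0.402
```

View pics/w8.png

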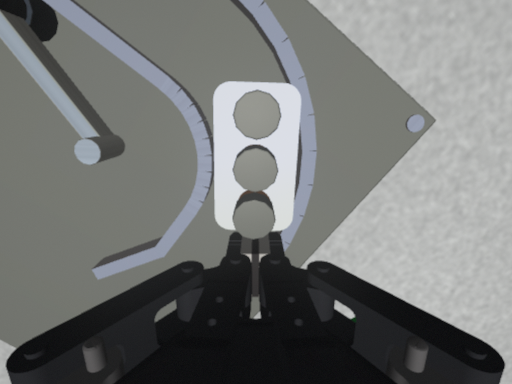

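The carrier is about halfway round and still centred ahead of the fingers, with forces under about 1 N. Continuing round.

```bash
python3 -m creep '[{"dp":[6,3,0],"angular":[0,0,-0.065],"fingers":0},{"dp":[12,5.8,0],"angular":[0,0,-0.14],"fingers":0},{"dp":[18.5,8.2,0],"angular":[0,0,-0.215],"fingers":0},{"dp":[25,10,0],"angular":[0,0,-0.29],"fingers":0},{"dp":[31,11.2,0],"angular":[0,0,-0.365],"fingers":0}]'; python3 tgo.py; python3 - <<'E'
from h import *
im=optics.grab_frame('wrist'); cv2.imwrite('pics/w9.png',im)
E
python3 path.py 84 5 6 47
```

```text
clock: 6.97
eef_pos: [649.6, -79.8, 26.6]
tcp_rot: [3.141, 0.0, 1.17]
contact_force: [0.2, -0.7, -0.8]
opening: -0.0
t 6.97 track pos [ 42.3 -99.8] z 26.6 yaw 1.018 F_track [ 0.1 -0.8] Fz -0.8 tilt [ 0. -0.]
1 ctr [ 70.4 -53.6] yaw 1.125 dp [6.4 4.  0.2] w -0.101
2 ctr [ 72.7 -48.3] yaw 1.2 dp [12.6  6.7  0.2] w -0.176
3 ctr [ 74.6 -42.7] yaw 1.275 dp [19.1  8.9  0.2] w -0.251
4 ctr [ 76.1 -37.1] yaw 1.35 dp [25.7 10.6  0.2] w -0.326
5 ctr [ 77.3 -31.3] yaw 1.418 dp [32.4 11.6  0.2] w -0.395
```

View pics/w9.png

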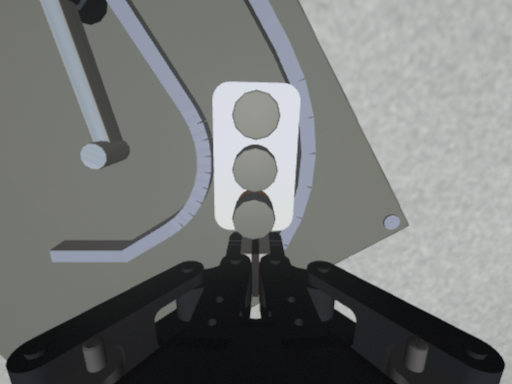

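```bash
python3 -m creep '[{"dp":[6,3.2,0],"angular":[0,0,-0.07],"fingers":0},{"dp":[12,6,0],"angular":[0,0,-0.145],"fingers":0},{"dp":[18.5,8.3,0],"angular":[0,0,-0.22],"fingers":0},{"dp":[25,10,0],"angular":[0,0,-0.295],"fingers":0},{"dp":[31,11.2,0],"angular":[0,0,-0.37],"fingers":0}]'; python3 tgo.py; python3 - <<'E'
from h import *
im=optics.grab_frame('wrist'); cv2.imwrite('pics/w10.png',im)
E
python3 path.py 113 5 7 47
```

```text
clock: 7.43
eef_pos: [672.0, -55.6, 26.6]
tcp_rot: [3.141, 0.0, 1.539]
contact_force: [0.2, -1.6, -0.0]
opening: 0.002
t 7.43 track pos [ 68.1 -79.3] z 26.6 yaw 1.387 F_track [-0.  -1.6] Fz -0.0 tilt [ 0. -0.]
1 ctr [ 78.3 -25.5] yaw 1.474 dp [7.  3.6 0.2] w -0.081
2 ctr [ 79.1 -18.6] yaw 1.523 dp [14.2  5.6  0.2] w -0.13
3 ctr [ 79.7 -11.7] yaw 1.555 dp [21.3  6.4  0.2] w -0.162
4 ctr [80.  -4.7] yaw 1.57 dp [28.4  6.1  0.2] w -0.177
5 ctr [80.   2.3] yaw 1.571 dp [35.3  4.9  0.2] w -0.178
```

View pics/w10.png

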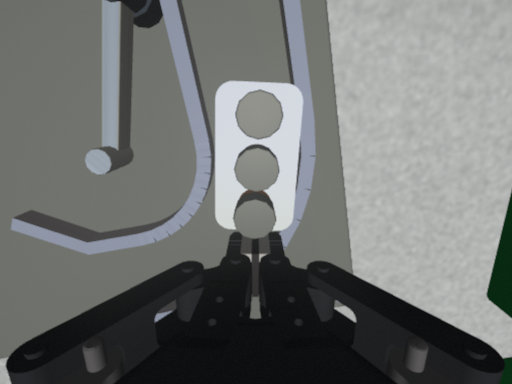

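```bash
python3 -m creep '[{"dp":[6.5,2.5,0],"angular":[0,0,-0.05],"fingers":0},{"dp":[13.5,4.5,0],"angular":[0,0,-0.1],"fingers":0},{"dp":[20.5,5.7,0],"angular":[0,0,-0.14],"fingers":0},{"dp":[27.5,6,0],"angular":[0,0,-0.17],"fingers":0},{"dp":[34.5,5.2,0],"angular":[0,0,-0.18],"fingers":0}]'; python3 tgo.py; python3 - <<'E'
from h import *
im=optics.grab_frame('wrist'); cv2.imwrite('pics/w11.png',im)
E
python3 tgo.py 80 -10 26.5 1.571
```

```text
clock: 7.9
eef_pos: [678.2, -21.2, 26.7]
tcp_rot: [3.141, 0.0, 1.717]
contact_force: [-0.5, -2.1, 1.0]
opening: -0.001
t 7.90 track pos [ 79.5 -46.2] z 26.7 yaw 1.565 F_track [-0.8 -2. ] Fz 1.0 tilt [ 0.001 -0.   ]
t 7.95 track pos [ 79.4 -44.8] z 26.6 yaw 1.566 F_track [-0.5  0.7] Fz -0.2 tilt [0. 0.]
dp [34.8  0.4  0.1] w [ 0.    -0.    -0.005]
```

View pics/w11.png

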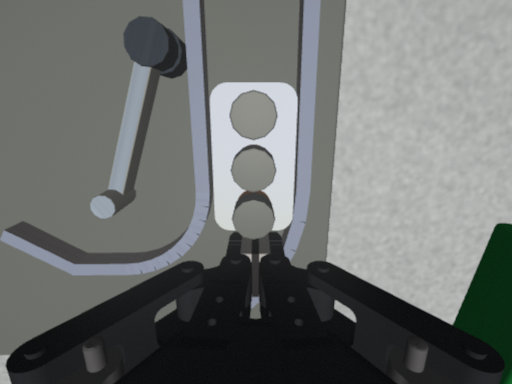

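```bash
python3 -m creep '[{"dp":[7,0.1,0],"angular":[0,0,-0.005],"fingers":0},{"dp":[14,0.2,0],"angular":[0,0,-0.005],"fingers":0},{"dp":[21,0.3,0],"angular":[0,0,-0.005],"fingers":0},{"dp":[28,0.4,0],"angular":[0,0,-0.005],"fingers":0},{"dp":[35,0.4,0],"angular":[0,0,-0.005],"fingers":0}]'; python3 tgo.py; python3 -m creep '[{"dp":[7,0,0],"angular":[0,0,0],"fingers":0},{"dp":[14,0,0],"angular":[0,0,0],"fingers":0},{"dp":[21,0,0],"angular":[0,0,0],"fingers":0},{"dp":[28,0,0],"angular":[0,0,0],"fingers":0},{"dp":[35,0,0],"angular":[0,0,0],"fingers":0}]'; python3 tgo.py; python3 - <<'E'
from h import *
im=optics.grab_frame('wrist'); cv2.imwrite('pics/w12.png',im)
E
```

```text
clock: 8.37
eef_pos: [673.2, 14.1, 26.6]
tcp_rot: [3.141, 0.0, 1.723]
contact_force: [0.0, -1.5, 0.9]
opening: -0.006
t 8.37 track pos [ 79.9 -10.5] z 26.6 yaw 1.571 F_track [-0.2 -1.5] Fz 0.9 tilt [ 0. -0.]
clock: 8.78
eef_pos: [667.9, 48.7, 26.6]
tcp_rot: [3.142, 0.0, 1.724]
contact_force: [-0.3, -1.9, 1.5]
opening: -0.0
t 8.78 track pos [79.9 24.5] z 26.6 yaw 1.572 F_track [-0.6 -1.8] Fz 1.5 tilt [ 0. -0.]
```

View pics/w12.png

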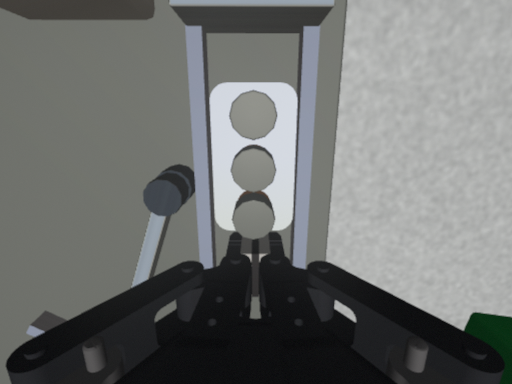

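```bash
python3 -m creep '[{"dp":[5,0,0],"angular":[0,0,0],"fingers":0},{"dp":[10,0,0],"angular":[0,0,0],"fingers":0},{"dp":[14,0,0],"angular":[0,0,0],"fingers":0},{"dp":[17,0,0],"angular":[0,0,0],"fingers":0},{"dp":[19,0,0],"angular":[0,0,0],"fingers":0}]'; python3 -m creep '[{"dp":[1,0,0],"angular":[0,0,0],"fingers":0},{"dp":[2,0,0],"angular":[0,0,0],"fingers":0},{"dp":[3,0,0],"angular":[0,0,0],"fingers":0},{"dp":[4,0,0],"angular":[0,0,0],"fingers":0}]';  python3 tgo.py; python3 - <<'E'
from h import *
im=optics.grab_frame('wrist'); cv2.imwrite('pics/w13.png',im)
E
```

```text
clock: 9.25
eef_pos: [665.0, 67.2, 26.5]
tcp_rot: [-3.141, 0.0, 1.724]
contact_force: [0.3, -2.3, 0.1]
opening: 0.003
clock: 9.58
eef_pos: [664.5, 70.7, 26.5]
tcp_rot: [-3.142, 0.0, 1.724]
contact_force: [0.6, -1.3, 0.9]
opening: 0.004
t 9.58 track pos [79.8 46.7] z 26.5 yaw 1.572 F_track [ 0.4 -1.4] Fz 0.9 tilt [-0. -0.]
```

View pics/w13.png

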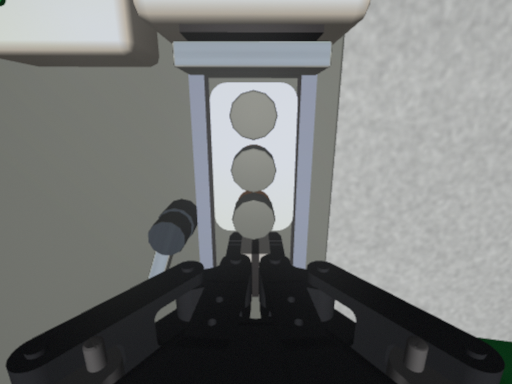

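```bash
for i in 1; do python3 -m creep '[{"dp":[1,0,0],"angular":[0,0,0],"fingers":0},{"dp":[2,0,0],"angular":[0,0,0],"fingers":0},{"dp":[3,0,0],"angular":[0,0,0],"fingers":0}]' ; done; python3 -m creep '[{"dp":[0.5,0,0],"angular":[0,0,0],"fingers":0},{"dp":[1,0,0],"angular":[0,0,0],"fingers":0}]'; python3 -m creep '[{"dp":[0.5,0,0],"angular":[0,0,0],"fingers":0},{"dp":[1,0,0],"angular":[0,0,0],"fingers":0}]'; python3 tgo.py
```

```text
clock: 9.88
eef_pos: [664.0, 73.8, 26.5]
tcp_rot: [-3.142, -0.0, 1.724]
contact_force: [-0.7, -1.7, 0.6]
opening: -0.004
clock: 10.05
eef_pos: [663.8, 74.8, 26.5]
tcp_rot: [-3.142, -0.0, 1.724]
contact_force: [-0.2, -2.5, 0.8]
opening: -0.0
clock: 10.22
eef_pos: [663.7, 75.8, 26.5]
tcp_rot: [-3.141, -0.0, 1.724]
contact_force: [-0.2, -1.8, 0.6]
opening: -0.001
t 10.22 track pos [79.8 51.9] z 26.5 yaw 1.572 F_track [-0.5 -1.7] Fz 0.6 tilt [-0.  0.]
```

```bash
for i in 1 2 3 ; do :; done; python3 -m creep '[{"dp":[0.5,0,0],"angular":[0,0,0],"fingers":0},{"dp":[1,0,0],"angular":[0,0,0],"fingers":0}]'; python3 -m creep '[{"dp":[0.5,0,0],"angular":[0,0,0],"fingers":0},{"dp":[0.5,0,0],"angular":[0,0,0],"fingers":0}]'; python3 - <<'E'
from h import *
im=optics.grab_frame('wrist'); cv2.imwrite('pics/w14.png',im); crop(im,150,20,350,260,2.5,'pics/w14c.png')
E
python3 tgo.py
```

```text
clock: 10.38
eef_pos: [663.6, 76.1, 26.5]
tcp_rot: [-3.142, 0.001, 1.724]
contact_force: [0.4, -7.5, 0.5]
opening: 0.001
clock: 10.55
eef_pos: [663.6, 76.1, 26.6]
tcp_rot: [-3.141, 0.001, 1.724]
contact_force: [0.7, -7.6, 0.3]
opening: -0.004
t 10.60 track pos [79.7 52.2] z 26.5 yaw 1.572 F_track [-0.8 -8. ] Fz -0.3 tilt [-0.    -0.001]
```

View pics/w14c.png

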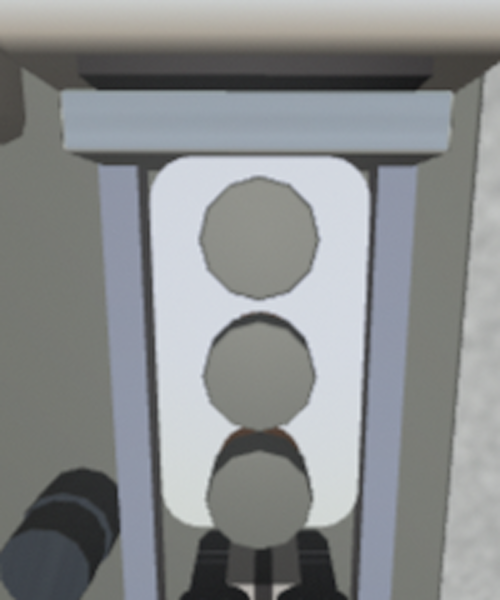

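The advance stalled at track y = 52.2 with 8 N, where I predicted home would be, and the picture shows the front edge under the stop. I'll back off, rise and reposition for the gate.

```bash
python3 -m creep '[{"dp":[-4,0,0],"angular":[0,0,0],"fingers":0},{"dp":[-14,0,0],"angular":[0,0,0],"fingers":0},{"dp":[-25,0,0],"angular":[0,0,0],"fingers":0},{"dp":[-25,0,-35],"angular":[0,0,0],"fingers":0},{"dp":[-25,0,-70],"angular":[0,0,0],"fingers":0}]'; python3 -m creep '[{"dp":[0,0,-40],"angular":[0,0,0.12],"fingers":0},{"dp":[0,0,-75],"angular":[0,0,0.24],"fingers":0},{"dp":[0,0,-75],"angular":[0,0,0.36],"fingers":0},{"dp":[0,0,-75],"angular":[0,0,0.48],"fingers":0},{"dp":[0,0,-75],"angular":[0,0,0.6],"fingers":0}]';python3 tgo.py -16 17 130 -0.36; python3 - <<'E'
from h import *
import pickle
im=optics.grab_frame('wrist'); cv2.imwrite('pics/w15.png',im)
s=pickle.load(open('w1.pkl','rb')); c=cam('wrist',s)
Q=np.array([592.65,12.43,.152]); a,b=np.cos(Q[2]),np.sin(Q[2]); M=np.array([[a,-b],[b,a]])
print('vial top track',(ray(c,[[110+312/3,35+505/3]],58)[:,:2]-Q[:2])@M)
E
```

```text
clock: 11.02
eef_pos: [665.5, 50.9, 94.9]
tcp_rot: [-3.136, -0.001, 1.723]
contact_force: [0.5, 0.7, -0.6]
opening: 0.001
clock: 11.43
eef_pos: [667.8, 51.7, 172.7]
tcp_rot: [3.14, -0.001, 1.117]
contact_force: [-0.3, -0.1, -0.6]
opening: -0.002
t 11.43 track pos [80.2 27.4] z 172.7 yaw 0.965 F_track [-0.3 -0.1] Fz -0.6 tilt [0.002 0.   ]
dp [-63.4 -73.3  42.6] w [ 1.000e-03 -2.000e-03  1.325e+00]
vial top track [[-106.00126709   70.35131908]]
```

View pics/w15.png

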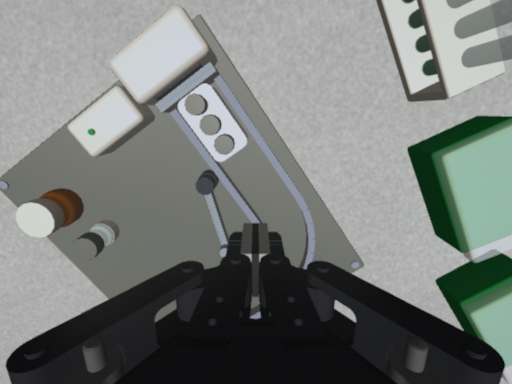

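```bash
python3 - <<'E'
from h import *
s=r.sense(); c=cam('wrist',s)
Q=np.array([592.65,12.43,.152]); a,b=np.cos(Q[2]),np.sin(Q[2]); M=np.array([[a,-b],[b,a]])
T=(ray(c,[[206,182],[225,252]],50)[:,:2]-Q[:2])@M; print(T)
E
python3 -m creep '[{"dp":[-13,-15,0],"angular":[0,0,0.12],"fingers":0},{"dp":[-26,-30,0],"angular":[0,0,0.24],"fingers":0},{"dp":[-39,-45,0],"angular":[0,0,0.36],"fingers":0},{"dp":[-52,-60,0],"angular":[0,0,0.48],"fingers":0},{"dp":[-63,-73,0],"angular":[0,0,0.6],"fingers":0}]'; python3 -m creep '[{"dp":[0,0,0],"angular":[0,0,0.12],"fingers":0},{"dp":[0,0,0],"angular":[0,0,0.24],"fingers":0},{"dp":[0,0,0],"angular":[0,0,0.36],"fingers":0},{"dp":[0,0,0],"angular":[0,0,0.48],"fingers":0},{"dp":[0,0,0],"angular":[0,0,0.6],"fingers":0}]';python3 tgo.py -16 17 30 -0.36;python3 - <<'E'
from h import *
im=optics.grab_frame('wrist'); cv2.imwrite('pics/w16.png',im)
E
```

```text
[[ 41.20236428  56.6709908 ]
 [  9.38910825 -17.55035782]]
clock: 11.9
eef_pos: [572.9, 26.4, 171.3]
tcp_rot: [-3.141, 0.001, 0.521]
contact_force: [0.4, 0.1, -1.0]
opening: -0.003
clock: 12.32
eef_pos: [574.2, 26.6, 171.5]
tcp_rot: [-3.141, 0.0, -0.079]
contact_force: [-0.5, 0.3, 1.1]
opening: 0.004
t 12.32 track pos [-16.1  16.8] z 171.5 yaw -0.231 F_track [-0.5  0.4] Fz 1.1 tilt [-0.  0.]
dp [ 1.000e-01 -2.000e-01  1.415e+02] w [-0.     0.     0.129]
```

View pics/w16.png

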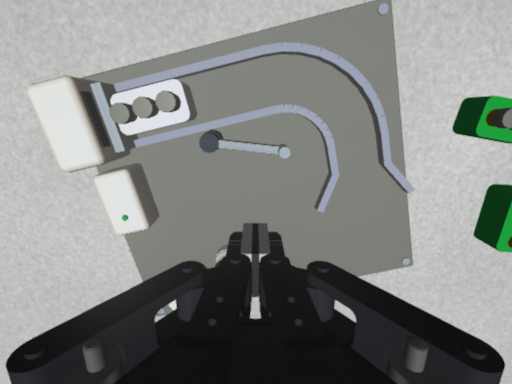

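```bash
python3 -m creep '[{"dp":[0,0,38],"angular":[0,0,0.1],"fingers":0},{"dp":[0,0,76],"angular":[0,0,0.13],"fingers":0},{"dp":[0,0,108],"angular":[0,0,0.13],"fingers":0},{"dp":[0,0,130],"angular":[0,0,0.13],"fingers":0},{"dp":[0,0,141],"angular":[0,0,0.13],"fingers":0}]';python3 tgo.py -16 17 30 -0.36;python3 - <<'E'
from h import *
im=optics.grab_frame('wrist'); cv2.imwrite('pics/w17.png',im)
E
cat > gate.py <<'E'
# gate.py th0 dth n r d
import sys; from h import *
Q=np.array([592.65,12.43,.152]); a,b=np.cos(Q[2]),np.sin(Q[2]); M=np.array([[a,-b],[b,a]])
t0,dt,n,rr,d=map(float,sys.argv[1:6]); s0=r.sense(); R0=R.from_euler('xyz',s0['tcp_rot'])
for i in range(1,int(n)+1):
    y=t0+i*dt; t=np.array([35,53])+rr*np.array([np.sin(y),-np.cos(y)])-d*np.array([np.cos(y),np.sin(y)])
    w=np.r_[Q[:2]+M@t,30]
    print(i,'th',round(y,3),'trk',t.round(1),'dp',R0.inv().apply(w-s0['eef_pos']).round(1),'w',(R0.inv()*R.from_euler('xyz',[np.pi,0,y+Q[2]])).as_rotvec().round(3)[2])
E
python3 gate.py -0.36 0.1 5 52 15
```

```text
clock: 12.78
eef_pos: [572.3, 26.7, 27.5]
tcp_rot: [3.141, 0.004, -0.202]
contact_force: [-0.3, -0.0, -0.3]
opening: -0.003
t 12.78 track pos [-18.   17.2] z 27.5 yaw -0.354 F_track [-0.3  0. ] Fz -0.3 tilt [-0.004 -0.   ]
dp [ 1.9 -0.5 -2.5] w [0.001 0.004 0.006]
1 th -0.26 trk [7.1 6.6] dp [27.5  1.2 -3.2] w -0.095
2 th -0.16 trk [11.9  4.1] dp [32.9  1.9 -3.3] w -0.195
3 th -0.06 trk [16.9  2. ] dp [38.3  2.1 -3.3] w -0.295
4 th 0.04 trk [22.1  0.4] dp [43.7  1.8 -3.3] w -0.395
5 th 0.14 trk [27.4 -0.6] dp [49.   0.9 -3.4] w -0.495
```

View pics/w17.png

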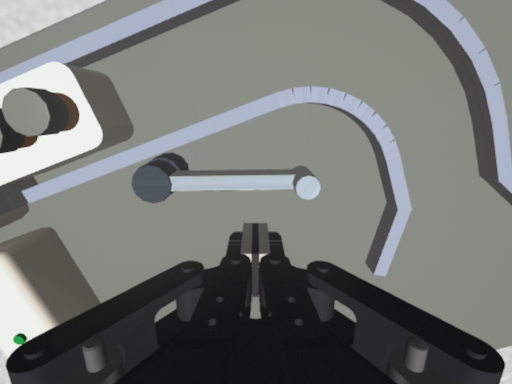

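The fingers at (255,235) are squarely in front of the gate arm, which runs from (155,183) to (307,187). Now sweeping it.

```bash
python3 -m creep '[{"dp":[10,0,-2],"angular":[0,0,0],"fingers":0},{"dp":[18,0,-3],"angular":[0,0,0],"fingers":0},{"dp":[24,1,-3],"angular":[0,0,-0.05],"fingers":0},{"dp":[29.5,1.5,-3],"angular":[0,0,-0.13],"fingers":0},{"dp":[35,2,-3],"angular":[0,0,-0.23],"fingers":0}]';python3 tgo.py;python3 gate.py -0.12 0.1 5 52 15
```

```text
clock: 13.25
eef_pos: [610.8, 17.9, 36.0]
tcp_rot: [-3.141, -0.004, 0.028]
contact_force: [-1.7, 0.5, -0.5]
opening: -0.002
t 13.25 track pos [18.8  2.6] z 36.0 yaw -0.124 F_track [-1.6  0.7] Fz -0.5 tilt [0.004 0.   ]
1 th -0.02 trk [19.   1.3] dp [0.3 1.3 6. ] w -0.104
2 th 0.08 trk [24.2 -0. ] dp [5.7 2.  6. ] w -0.204
3 th 0.18 trk [29.6 -0.8] dp [11.1  2.1  6.1] w -0.304
4 th 0.28 trk [35.  -1.1] dp [16.5  1.7  6.1] w -0.404
5 th 0.38 trk [40.4 -0.9] dp [21.8  0.8  6.1] w -0.504
```

```bash
python3 -m creep '[{"dp":[5,1.8,2],"angular":[0,0,-0.1],"fingers":0},{"dp":[10,2.1,3],"angular":[0,0,-0.2],"fingers":0},{"dp":[15,1.9,4],"angular":[0,0,-0.3],"fingers":0},{"dp":[20,1,4],"angular":[0,0,-0.4],"fingers":0},{"dp":[25,0,4],"angular":[0,0,-0.5],"fingers":0}]';python3 tgo.py;python3 gate.py 0.38 0.1 5 52 15;python3 - <<'E'
from h import *
im=optics.grab_frame('wrist'); cv2.imwrite('pics/w18.png',im)
E
```

```text
clock: 13.67
eef_pos: [635.8, 18.3, 32.1]
tcp_rot: [3.14, -0.003, 0.53]
contact_force: [-1.4, 0.3, -1.4]
opening: -0.003
t 13.67 track pos [43.6 -0.7] z 32.1 yaw 0.378 F_track [-1.3  0.5] Fz -1.4 tilt [ 0.004 -0.   ]
1 th 0.48 trk [45.7 -0.1] dp [2.2 0.2 2.1] w -0.102
2 th 0.58 trk [51.   1.3] dp [7.6 0.9 2.1] w -0.202
3 th 0.68 trk [56.   3.1] dp [13.   1.   2.2] w -0.302
4 th 0.78 trk [60.9  5.5] dp [18.4  0.6  2.2] w -0.402
5 th 0.88 trk [65.5  8.3] dp [23.7 -0.3  2.2] w -0.502
```

View pics/w18.png

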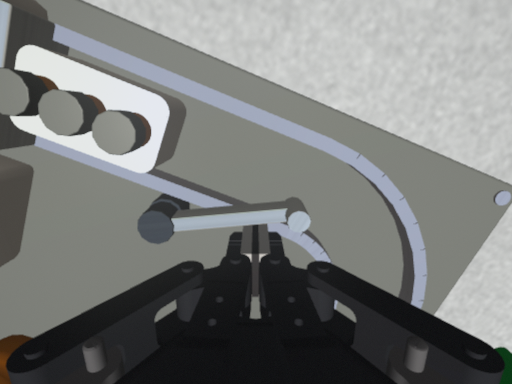

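```bash
python3 -m creep '[{"dp":[5,0.7,1],"angular":[0,0,-0.12],"fingers":0},{"dp":[10,1,1],"angular":[0,0,-0.23],"fingers":0},{"dp":[15,0.9,2],"angular":[0,0,-0.34],"fingers":0},{"dp":[20,0.3,2],"angular":[0,0,-0.44],"fingers":0},{"dp":[25,-0.6,2],"angular":[0,0,-0.54],"fingers":0}]';python3 tgo.py;python3 gate.py 0.92 0.1 5 52 15
```

```text
clock: 14.13
eef_pos: [656.6, 31.5, 29.7]
tcp_rot: [3.139, -0.002, 1.067]
contact_force: [-0.7, -0.4, -0.0]
opening: 0.005
t 14.13 track pos [66.1  9.2] z 29.7 yaw 0.915 F_track [-0.8 -0.3] Fz -0.0 tilt [ 0.003 -0.   ]
1 th 1.02 trk [71.5 13. ] dp [ 6.3  1.9 -0.3] w -0.105
2 th 1.12 trk [75.3 16.8] dp [11.7  2.6 -0.3] w -0.205
3 th 1.22 trk [78.7 21. ] dp [17.1  2.7 -0.3] w -0.305
4 th 1.32 trk [81.7 25.6] dp [22.5  2.3 -0.3] w -0.405
5 th 1.42 trk [84.2 30.4] dp [27.8  1.4 -0.2] w -0.505
```

```bash
python3 -m creep '[{"dp":[5.5,1.5,0],"angular":[0,0,-0.1],"fingers":0},{"dp":[11,2.4,0],"angular":[0,0,-0.2],"fingers":0},{"dp":[16.5,2.7,0],"angular":[0,0,-0.3],"fingers":0},{"dp":[22,2.3,0],"angular":[0,0,-0.4],"fingers":0},{"dp":[26,1.6,0],"angular":[0,0,-0.47],"fingers":0}]';python3 tgo.py;python3 gate.py 1.36 0.1 3 52 15;python3 - <<'E'
from h import *
im=optics.grab_frame('wrist'); cv2.imwrite('pics/w19.png',im)
E
```

```text
clock: 14.55
eef_pos: [670.6, 53.8, 29.8]
tcp_rot: [3.138, -0.0, 1.538]
contact_force: [-0.5, -0.3, 0.1]
opening: 0.003
t 14.55 track pos [83.3 29.1] z 29.8 yaw 1.386 F_track [-0.5 -0.2] Fz 0.1 tilt [0.003 0.   ]
1 th 1.46 trk [85.  32.3] dp [ 3.5  1.1 -0.2] w -0.074
2 th 1.56 trk [86.8 37.4] dp [ 8.9  2.  -0.2] w -0.174
3 th 1.66 trk [88.1 42.7] dp [14.3  2.3 -0.2] w -0.274
```

View pics/w19.png

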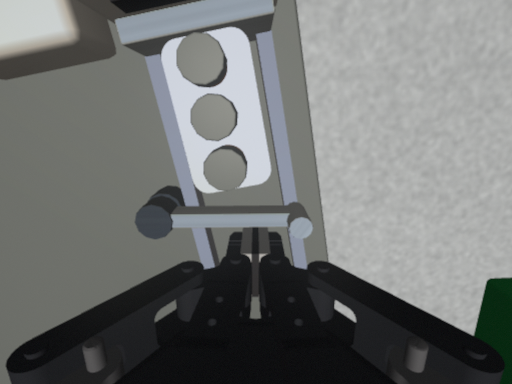

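Nearly shut. I'll finish gently until the gate's stop pushes back.

```bash
python3 -m creep '[{"dp":[3,0.8,0],"angular":[0,0,-0.06],"fingers":0},{"dp":[5.5,1.3,0],"angular":[0,0,-0.11],"fingers":0},{"dp":[7.5,1.7,0],"angular":[0,0,-0.15],"fingers":0},{"dp":[8.5,2,0],"angular":[0,0,-0.18],"fingers":0}]';python3 tgo.py; python3 -m creep '[{"dp":[0.5,0,0],"angular":[0,0,0],"fingers":0},{"dp":[1,0,0],"angular":[0,0,0],"fingers":0}]';python3 tgo.py
```

```text
clock: 14.93
eef_pos: [672.6, 62.1, 29.5]
tcp_rot: [3.138, 0.0, 1.713]
contact_force: [0.0, -0.6, -0.4]
opening: -0.0
t 14.93 track pos [86.5 37. ] z 29.5 yaw 1.561 F_track [-0.  -0.6] Fz -0.4 tilt [0.003 0.   ]
clock: 15.1
eef_pos: [672.0, 63.0, 29.0]
tcp_rot: [3.139, 0.0, 1.711]
contact_force: [2.0, -0.5, 0.3]
opening: -0.0
t 15.10 track pos [86.1 37.9] z 29.0 yaw 1.559 F_track [ 1.9 -0.8] Fz 0.3 tilt [0.002 0.   ]
```

```bash
python3 -m creep '[{"dp":[0.5,0,0],"angular":[0,0,0],"fingers":0},{"dp":[1,0,0],"angular":[0,0,0],"fingers":0}]';python3 -m creep '[{"dp":[0.5,0,0],"angular":[0,0,0],"fingers":0},{"dp":[0.5,0,0],"angular":[0,0,0],"fingers":0}]';python3 tgo.py;python3 - <<'E'
from h import *
im=optics.grab_frame('wrist'); cv2.imwrite('pics/w20.png',im)
E
```

```text
clock: 15.27
eef_pos: [671.7, 63.3, 28.6]
tcp_rot: [3.139, 0.001, 1.713]
contact_force: [1.0, -7.3, 5.9]
opening: -0.003
clock: 15.43
eef_pos: [671.7, 63.4, 28.6]
tcp_rot: [3.139, 0.002, 1.713]
contact_force: [1.0, -6.4, 4.6]
opening: 0.001
t 15.43 track pos [85.8 38.4] z 28.6 yaw 1.561 F_track [ 0.1 -6.4] Fz 4.6 tilt [ 0.002 -0.001]
```

View pics/w20.png

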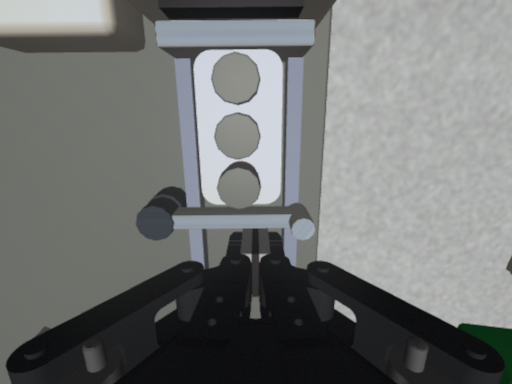

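The gate reached its stop at about 6 N with the arm square across the lane. Backing off and lifting to verify.

```bash
python3 -m creep '[{"dp":[-3,0,0],"angular":[0,0,0],"fingers":0},{"dp":[-12,0,0],"angular":[0,0,0],"fingers":0},{"dp":[-25,0,0],"angular":[0,0,0],"fingers":0},{"dp":[-25,0,-35],"angular":[0,0,0],"fingers":0},{"dp":[-25,0,-75],"angular":[0,0,0],"fingers":0}]';python3 -m creep '[{"dp":[-15,0,-40],"angular":[0,0,0],"fingers":0},{"dp":[-30,0,-70],"angular":[0,0,0],"fingers":0},{"dp":[-30,0,-70],"angular":[0,0,0],"fingers":0},{"dp":[-30,0,-70],"angular":[0,0,0],"fingers":0},{"dp":[-30,0,-70],"angular":[0,0,0],"fingers":0}]';python3 tgo.py;python3 - <<'E'
from h import *
s=r.sense()
im=optics.grab_frame('wrist'); cv2.imwrite('pics/w21.png',im);crop(im,100,0,400,220,2.6,'pics/w21c.png')
im=optics.grab_frame('scene'); crop(im,130,130,430,285,2.6,'pics/s21.png')
E
```

```text
clock: 15.9
eef_pos: [671.3, 38.1, 99.8]
tcp_rot: [-3.134, -0.001, 1.712]
contact_force: [1.1, -0.4, 0.4]
opening: -0.001
clock: 16.32
eef_pos: [677.6, 9.4, 171.9]
tcp_rot: [-3.141, -0.0, 1.713]
contact_force: [-0.4, 0.1, 0.1]
opening: 0.002
t 16.32 track pos [ 83.6 -15.8] z 171.9 yaw 1.561 F_track [-0.3  0.2] Fz 0.1 tilt [-0.001  0.   ]
```

View pics/w21c.png

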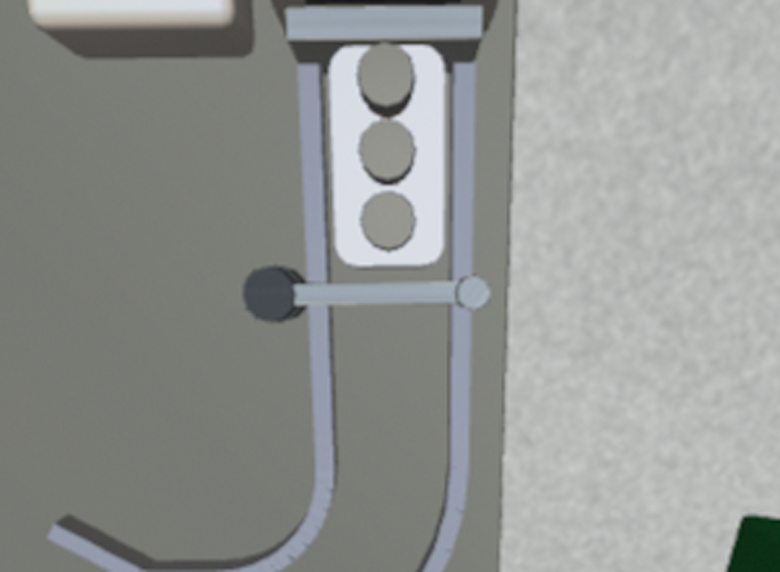

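View pics/s21.png

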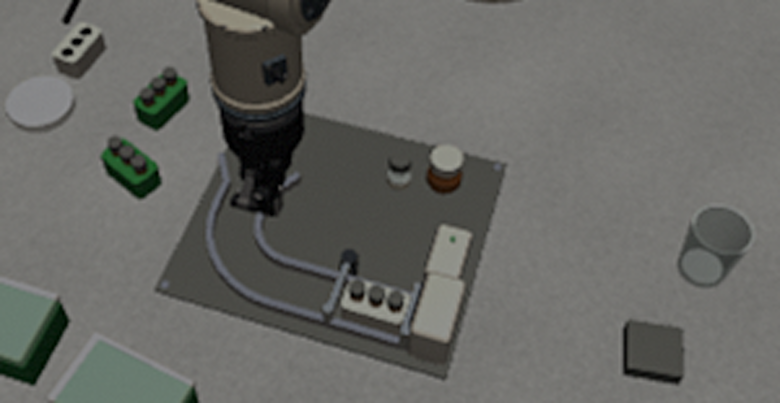

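```bash
python3 - <<'E'
from h import *
s=r.sense(); c=cam('wrist',s)
Q=np.array([592.65,12.43,.152]); a,b=np.cos(Q[2]),np.sin(Q[2]); M=np.array([[a,-b],[b,a]])
f=lambda p,z:(ray(c,(np.array(p)+.5)/2.6-.5+[100,0],z)[:,:2]-Q[:2])@M
T=f([[328,44],[446,44],[445,267],[335,267]],40);print(T.round(1),T.mean(0))
g=f([[275,293],[471,292]],50);d=g[1]-g[0];print(g,np.arctan2(d[0],-d[1]))
print(s['clock'],abs(s['qvel']).max())
E
```

```text
[[ 59.  135.6]
 [ 99.3 135.2]
 [ 99.5  62.7]
 [ 58.8  63. ]] [79.17119009 99.12489337]
[[ 37.80264804  54.02004008]
 [108.39188113  53.7153519 ]] 1.5664799988129843
16.4167 0.006174160061367925
```

Measured: carrier centre at track (79.2, 99.1) against home (80, 99), and gate at 1.566 rad. The arm is clear and still, so I'm handing in.

```bash
python3 -c "
from rig import r
print(r.sign_off())"
```

```text
the job is handed in; nothing more can be done
None
```

I pushed the carrier from its rear end with closed fingers through the funnel and round the bend until it sat against the stop. I then swung the gate shut with the finger tips, lifted clear and handed the job in at 16.4 s.

- **Carrier:** the last wrist picture puts its centre at track (79.2, 99.1) mm, against home at (80, 99). It looks flat in the picture; I did not measure its tilt separately.
- **Gate:** it measures 1.566 rad, against 1.57 for fully shut.
- **Forces:** the highest reading at the end of a move was about 8 N pressing the carrier on its stop, and about 9 N pressing the gate on its stop.
- **Bystanders:** those visible in the last pictures stand where they did at the start, by eye only; the pen is only partly in view.
- **Disagreement between views:** the first side-camera track estimate was 10–15 mm off the scene camera in y, and up to 28 mm at the far corner beside the reader head. I used the close wrist-camera fit instead, and the stall at the stop came where that fit predicted.

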